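# Index the dosing turret to the large cup

### The job

Get the dosing turret ready for a large portion: push on its upright tabs with the fingertips until the largest of the three cups stands centrally over the pink tub in the stand's nest, then leave it there. Only push the tabs from one side at a time, without pinching them; do not push on the cups or the hub, and leave the tub and everything lying around where they are.

Things in the scene. Friction and masses are not known exactly. Their poses are not given: they have to be found in the camera images.
- turret (a joint): Angle of the three-armed turret about its upright axis, rad. 0 (and every whole turn, 2 pi) = large cup exactly over the middle of the nest; grows counter-clockwise seen from above. Turns without end stops either way; plain friction (about 2 N at a tab) holds it where it is left, it does not click or coast.
- dosing_stand: Fixed stand: a round 120 mm foot with a column, beside it a shallow 108 mm nest for one tub, the turret on top. Origin on the turret's axis at table height; local x points from the axis to the nest's middle (80 mm away), z up. The hub's top, at 116 mm, is the stand's height in the middle; cups reach 123 mm, tabs 130 mm above the table.
- fill_point (a point): Middle of the nest, 80 mm from the turret axis, 62 mm above the table (just above the tub's rim). Fixed.
- cup_large: Largest of the three open metal dosing cups on the turret, 60 mm wide, with its round carrier (72 mm) and arm. Origin on the cup's own axis, 80 mm from the turret axis and 90 mm above the table, in the middle of the 10 mm thick carrier; local x radially outward. Carrier underside 85 mm, cup rim 123 mm above the table, outlet below reaches down to 75 mm.
- cup_medium: Middle-sized dosing cup, 44 mm wide (carrier 56 mm), 120 degrees counter-clockwise from the large one; otherwise as the large one.
- cup_small: Smallest dosing cup, 28 mm wide (carrier 40 mm), 120 degrees clockwise from the large one; otherwise as the large one.
- hub: Low round hub of the turret, 68 mm wide with a 30 mm wide stub on top, on the axis; its top is 116 mm above the table. Origin on the axis at table height.
- tab_1a: Clockwise side (40 mm radial x 45 mm upright) of tab 1, a 10 mm thick plate. Origin in the middle of the side, 112 mm from the axis, 107.5 mm above the table; x radially outward, z up; it faces along its -y. Pushing here turns the turret counter-clockwise (joint grows). Tab 1 is between the large and the medium cup (60 degrees counter-clockwise from the large one); 30 mm beside it is free.
- tab_1b: Counter-clockwise side (40 mm radial x 45 mm upright) of tab 1, a 10 mm thick plate. Origin in the middle of the side, 112 mm from the axis, 107.5 mm above the table; x radially outward, z up; it faces along its +y. Pushing here turns the turret clockwise (joint falls).
- tab_2a: Clockwise side (40 mm radial x 45 mm upright) of tab 2, a 10 mm thick plate. Origin in the middle of the side, 112 mm from the axis, 107.5 mm above the table; x radially outward, z up; it faces along its -y. Pushing here turns the turret counter-clockwise (joint grows). Tab 2 is opposite the large cup, between the medium and the small one; 30 mm beside it is free.
- tab_2b: Counter-clockwise side (40 mm radial x 45 mm upright) of tab 2, a 10 mm thick plate. Origin in the middle of the side, 112 mm from the axis, 107.5 mm above the table; x radially outward, z up; it faces along its +y. Pushing here turns the turret clockwise (joint falls).
- tab_3a: Clockwise side (40 mm radial x 45 mm upright) of tab 3, a 10 mm thick plate. Origin in the middle of the side, 112 mm from the axis, 107.5 mm above the table; x radially outward, z up; it faces along its -y. Pushing here turns the turret counter-clockwise (joint grows). Tab 3 is between the small and the large cup (60 degrees clockwise from the large one); 30 mm beside it is free.
- tab_3b: Counter-clockwise side (40 mm radial x 45 mm upright) of tab 3, a 10 mm thick plate. Origin in the middle of the side, 112 mm from the axis, 107.5 mm above the table; x radially outward, z up; it faces along its +y. Pushing here turns the turret clockwise (joint falls).
- tub: Open pink tub, 96 mm wide, 55 mm high, loose, standing upright in the nest (rim 59 mm above the table), to be filled next; the other tubs, fixed on the left and behind, are as high. Origin at the centre of its underside.
- lid: Pink tub lid, 98 mm wide, 16 mm high, lying open side up on the table about 130 mm beside the turret's axis. Bystander.
- steel_cup: Loose steel measuring cup, 72 mm wide, 82 mm high, standing on the table to the left. Bystander.
- dye_bottle: Small amber bottle with black cap, 42 mm wide, 85 mm high, standing behind the stand. Bystander.
- drop_bottle: Smaller dark bottle with white cap, 30 mm wide, 62 mm high, standing behind the stand. Bystander.
- hex_key: Black hex key, 84 x 33 x 5 mm, lying on the right. Bystander.
Things that resemble listed ones, but are neither listed nor needed, are in the scene too. What is shaped like the tub but turquoise is not meant.

How it is judged (in metres and radians):
At the end, for the whole second after the job is handed in: The large cup's axis is within 12 mm (horizontally) of the nest's middle and within 20 mm of the tub's middle, the turret is at rest (under 0.05 rad/s) and the tub stands upright (horizontal distance between cup_large and fill_point below 0.012 m and horizontal distance between cup_large and tub below 0.02 m and velocity of joint turret between -0.05 and 0.05 rad/s and angle between tub's own z axis and vertical below 0.1 rad); the robot touches nothing.
It fails at once if the robot pushes on a cup, its arm or the hub instead of a tab (more than 2 N) (contact force between any of the fingers, the arm and cup_large above 2 N or contact force between any of the fingers, the arm and cup_medium above 2 N or contact force between any of the fingers, the arm and cup_small above 2 N or contact force between any of the fingers, the arm and hub above 2 N).
It fails at once if a tab is pinched: the fingers press both of its sides at once (more than 1.5 N each) ((contact force between the fingers and tab_1a above 1.5 N and contact force between the fingers and tab_1b above 1.5 N) or (contact force between the fingers and tab_2a above 1.5 N and contact force between the fingers and tab_2b above 1.5 N) or (contact force between the fingers and tab_3a above 1.5 N and contact force between the fingers and tab_3b above 1.5 N)).
It fails at once if the tub is moved by more than 15 mm, lifted or tipped (distance of tub from where it was at the start of the episode above 0.015 m or angle between tub's own z axis and vertical above 0.2 rad).
It fails at once if a bystander is moved by more than 15 mm (distance of any of lid, steel_cup, dye_bottle, drop_bottle, hex_key from where it was at the start of the episode above 0.015 m).
It also fails if it takes over 48 s, if anything falls off the work surface, if the arm or the gripper's body presses on something with over 40 N, if the wrist force passes 120 N, or if a joint passes its speed limit or range.

### The arm

A 6-joint arm with a two-finger parallel gripper is mounted at the origin on a cart in front of the work surface, level with it; the furniture and walls round the work are solid. World frame = base frame: x ahead of the robot, y to its left, z up, the work surface at z = 0. Lengths are in mm, angles in rad, forces in N, time in s.
With the tool pointing down it reaches from about 275 to 825 mm from the base axis. Payload 4.9 kg.
Tool frame: the origin (TCP) lies at the very end of the fingers, on their centre line; the grasp point (between the pads) lies 19 mm behind it; x points along the fingers, y is the direction in which the jaws open and shut, and the axes are right-handed (so a half turn about x gives the same grasp; the last joint's range is limited). The gripper opens to 85 mm and grips with 20 to 120 N. Pads are 22 mm wide; open, the fingers measure 114 mm over their backs; the gripper's body (76 mm by 85 mm) begins 54 mm behind the grasp point. The pads swing forward as they close: fully open they stand 13 mm farther back than shut.
Start: joints at [-1.47, 0.326, -0.193, 1.052, 0, 1.437], TCP at [127.968, -534.923, 211.281] pointing down, gripper open.
Joint ranges: [-2.65, 2.65], [-0.97, 1.79], [-1.3, 1.35], [-1.93, 2.1], [-1.47, 1.37], [-3.14, 3.14]. Speed limits (rad/s): [2.57, 2.57, 3.14, 3.14, 3.14, 3.14].

### API

Orientations are given as a rotation vector (axis times angle).
In Python, from rig import env gives the robot as it stands.
- The arm moves only by the tool drive_tool, never from a script. Its argument "targets" is a list of rows, each an object with "claw": the opening, from 0 (shut) to 1 (fully open); "offset": the shift along the tool's x, y, z in mm, a list of three; "dr": the turn, a rotation vector about the tool's x, y, z in degrees, a list of three. In form: [{"claw": claw, "offset": [tx, ty, tz], "dr": [ax, ay, az]}, ...]. A call has 1 to 20 rows; each row is the pose to reach, as a shift and turn from the pose commanded when the call began, along the tool's axes at that moment; what a row does not reach only later rows make up. A row lasts 1/8 s, in which the tool goes at most 62.5 mm and 10.7 degrees, less where a joint would pass 70% of its speed; a pose out of reach is approached as far as the arm can. A call with a gripper value outside its range is refused whole. The fingers move at their own pace and stop on an object; the grip force is fixed at half the most. Time passes only in rows, so rows that repeat a pose let the fingers close. It gives the time, the measured TCP pose, the force and the opening at its end, in the units of the state.
- env.get_state(): the state, without advancing time (a new reading comes with each control period).
- env.camera(name): name is "scene" or "top" or "wrist"; returns a dict with "frame" (384x512x3 uint8, red, green, blue), "K" (3x3 intrinsics, pixels), "dist" ([k1, k2, p1, p2, k3] as OpenCV has them; the pictures are not rectified), "eye" and "attitude" of the camera in the world. Camera axes: x right, y up, looking along -z (the intrinsics and any distortion apply to the point x, -y, -z); pixel columns grow to the right and rows downward; lengths in mm; the calibration is good to about 2 mm. A picture is of the moment at which its call begins. There is no depth.
- env.finish_job(): hands the job in, once; it reports no verdict.
Trained networks look in a picture, given as the dict that the camera call returned (one of the last four; its "shot" number tells which), for a name from the list of things; names that differ only in an ending like _2 or _b are one class to them, and where a whole thing is asked for, a point or a joint stands for the part that bears it (a point fixed in the world has none). Each returns a list of dicts, best first, with "p" (0 to 1); they miss things now and then, are a little off and sometimes report something else, mostly with a low value. They report only what shows in the picture. A call takes as long as a camera call. They do not tell look-alikes from the thing itself.
- env.find_in(picture, query): "box" ([centre column, centre row, width, height] in pixels, round what is visible of it).
- env.trace(picture, query): "pixels" (384x512 bool, what is visible of it) and "box" ([centre column, centre row, width, height] in pixels, round what is visible of it).
The state is a dict: "time_s": time; "joint_positions": joint angles; "joint_vel": joint speeds; "joint_torque": joint torques, N m; "ee_pos": TCP position; "eef_rot": TCP orientation; "wrist_force": force on the tool from outside, world axes, zero at the start; "wrist_torque": the same for the moment, N m; "finger_gap": opening from 0.0 (shut) to 1.0 (fully open).
Only numpy, scipy, OpenCV 4.12 (cv2) and the standard library are available. Lean on these libraries where they do the work, as an engineer would, in place of code of your own. Each camera call takes 0.05 s, during which the arm holds its last target.

## Working session

There is one attempt and no reset: what is moved stays moved. The work goes in short steps, Python scripts to look and compute and a tool call to move; the robot and the scene stay as the last step left them, time stands still between calls to the robot, and variables do not carry over. Pictures are saved under pics/ and viewed, and the job is handed in when it is done.

Besides the shell and the picture viewer there is one more tool, called after "Emit:" as name(argument=value, ...) on one line, values as JSON. drive_tool: Moves the arm, as the interface text tells. Its arguments: {"type":"object","properties":{"targets":{"type":"array"}},"required":["targets"]}

```bash
mkdir -p pics; ls; cat > h.py <<'E'
import numpy as np, cv2
from rig import env
def shot(n,fn=None):
    p=env.camera(n)
    if fn: cv2.imwrite('pics/'+fn,cv2.cvtColor(p['frame'],cv2.COLOR_RGB2BGR))
    return p
def R(p):
    a=np.array(p['attitude'],float)
    return a if a.shape==(3,3) else cv2.Rodrigues(a)[0]
def proj(p,X):
    X=np.atleast_2d(np.array(X,float)); c=(X-np.array(p['eye']))@R(p)
    c=c*[1,-1,-1]
    return cv2.projectPoints(c.reshape(-1,1,3),np.zeros(3),np.zeros(3),np.array(p['K'],float),np.array(p['dist'],float))[0].reshape(-1,2)
def ray(p,uv):
    uv=np.atleast_2d(np.array(uv,float))
    n=cv2.undistortPoints(uv.reshape(-1,1,2),np.array(p['K'],float),np.array(p['dist'],float)).reshape(-1,2)
    d=np.c_[n[:,0],-n[:,1],-np.ones(len(n))]@R(p).T
    return d
def atz(p,uv,z):
    d=ray(p,uv); e=np.array(p['eye']); return e+d*((z-e[2])/d[:,2])[:,None]
E
python3 - <<'E'
from h import *
for n in ['scene','top','wrist']:
    p=shot(n,n+'0.png'); print(n,p['eye'],p['attitude'],p['K'],p['dist'])
print(env.get_state())
E
```

```text
pics
scene [1146.050125     48.63644455 1169.04619801] [0.34077659 0.47260434 1.87384383] [[421.33906828   0.         247.55506908]
 [  0.         421.33906828 194.77023303]
 [  0.           0.           1.        ]] [-0.03902467  0.          0.          0.          0.        ]
top [ 356.57375267 -136.12974876 1109.86314283] [ 0.17993834 -0.18486162 -1.57311452] [[360.6803769    0.         255.39445813]
 [  0.         360.6803769  186.409778  ]
 [  0.           0.           1.        ]] [-0.0147517  0.         0.         0.         0.       ]
wrist [ 191.6214573  -518.06936151  372.93325614] [-0.22265677  0.17698349 -1.32716633] [[325.28924879   0.         257.89356137]
 [  0.         325.28924879 196.68174258]
 [  0.           0.           1.        ]] [-0.02932178  0.          0.          0.          0.        ]
{'time_s': 0.15, 'joint_positions': array([-1.47020900e+00,  3.26783717e-01, -1.93342804e-01,  1.05202820e+00,
        3.96302846e-06,  1.43658335e+00]), 'joint_vel': array([ 0.0026614 , -0.00345081,  0.00298687, -0.00059852, -0.00161097,
        0.00206736]), 'joint_torque': array([ 6.78320739e-04, -4.43703818e+01,  2.62663972e+01,  1.04959492e-02,
        4.92597621e-06,  1.90185301e-05]), 'ee_pos': array([ 127.91415003, -534.43026995,  210.68057813]), 'eef_rot': array([ 2.09752007,  0.24881765, -2.09746347]), 'wrist_force': array([0.42063172, 0.39789074, 0.74279553]), 'wrist_torque': array([-0.00860416, -0.02264528, -0.0510909 ]), 'finger_gap': 0.9987105763629281}
```

View pics/scene0.png

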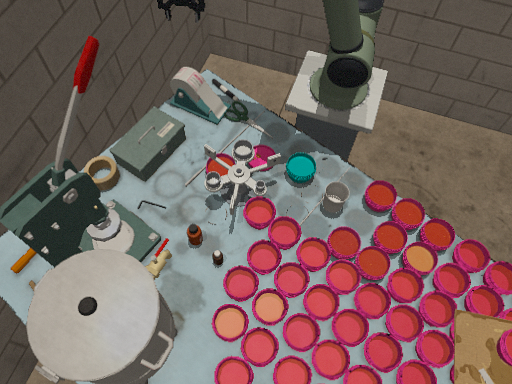

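View pics/top0.png

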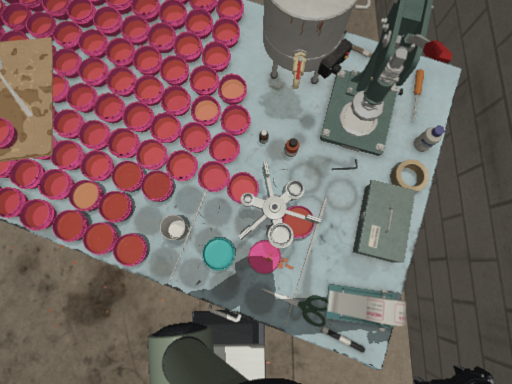

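```bash
python3 - <<'E'
from h import *
for n in ['top','scene']:
    p=shot(n)
    for q in ['hub','cup_large','cup_medium','cup_small','tab_1a','tub','dosing_stand','lid']:
        print(n,q,[(np.round(d['box']).tolist(),round(d['p'],2)) for d in env.find_in(p,q)][:6])
E
```

```text
top hub [([275.0, 208.0, 22.0, 23.0], 0.63), ([282.0, 235.0, 30.0, 32.0], 0.43)]
top cup_large [([281.0, 235.0, 28.0, 32.0], 0.56)]
top cup_medium [([292.0, 193.0, 23.0, 21.0], 0.69), ([279.0, 207.0, 80.0, 87.0], 0.62), ([275.0, 208.0, 23.0, 26.0], 0.41), ([313.0, 220.0, 14.0, 4.0], 0.15)]
top cup_small [([251.0, 201.0, 24.0, 16.0], 0.78), ([268.0, 179.0, 0.0, 4.0], 0.49)]
top tab_1a []
top tub [([294.0, 220.0, 31.0, 34.0], 0.84), ([221.0, 252.0, 34.0, 35.0], 0.76), ([280.0, 234.0, 26.0, 31.0], 0.51)]
top dosing_stand [([282.0, 206.0, 83.0, 92.0], 0.64), ([305.0, 215.0, 34.0, 9.0], 0.21)]
top lid [([265.0, 255.0, 30.0, 32.0], 0.66)]
scene hub [([238.0, 176.0, 24.0, 18.0], 0.65)]
scene cup_large [([244.0, 151.0, 25.0, 24.0], 0.9), ([218.0, 181.0, 22.0, 19.0], 0.64), ([261.0, 156.0, 25.0, 25.0], 0.58)]
scene cup_medium [([218.0, 182.0, 20.0, 22.0], 0.8), ([238.0, 175.0, 27.0, 17.0], 0.38), ([195.0, 235.0, 16.0, 21.0], 0.19)]
scene cup_small [([258.0, 187.0, 19.0, 18.0], 0.53)]
scene tab_1a []
scene tub [([303.0, 168.0, 32.0, 28.0], 0.9), ([221.0, 165.0, 26.0, 22.0], 0.58)]
scene dosing_stand [([243.0, 174.0, 74.0, 72.0], 0.86)]
scene lid [([261.0, 156.0, 26.0, 24.0], 0.65)]
```

```bash
python3 - <<'E'
import cv2
a=cv2.imread('pics/top0.png')[145:290,195:345]; cv2.imwrite('pics/topc.png',cv2.resize(a,None,fx=4,fy=4,interpolation=cv2.INTER_CUBIC))
a=cv2.imread('pics/scene0.png')[125:245,180:330]; cv2.imwrite('pics/scc.png',cv2.resize(a,None,fx=5,fy=5,interpolation=cv2.INTER_CUBIC))
E
```

```text
(no output)
```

View pics/topc.png

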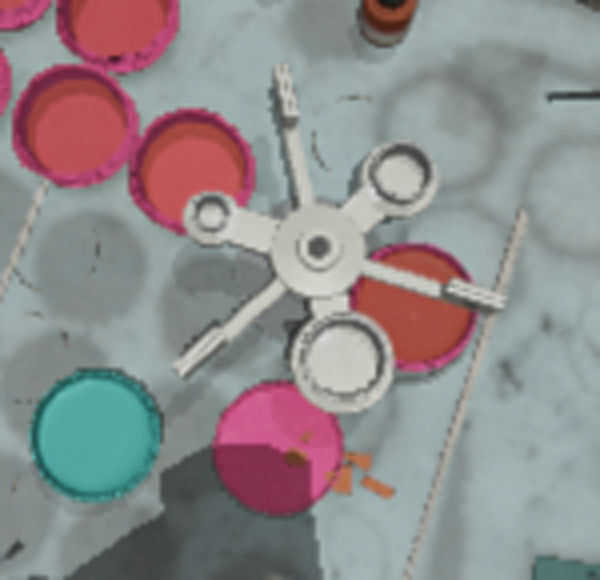

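View pics/scc.png

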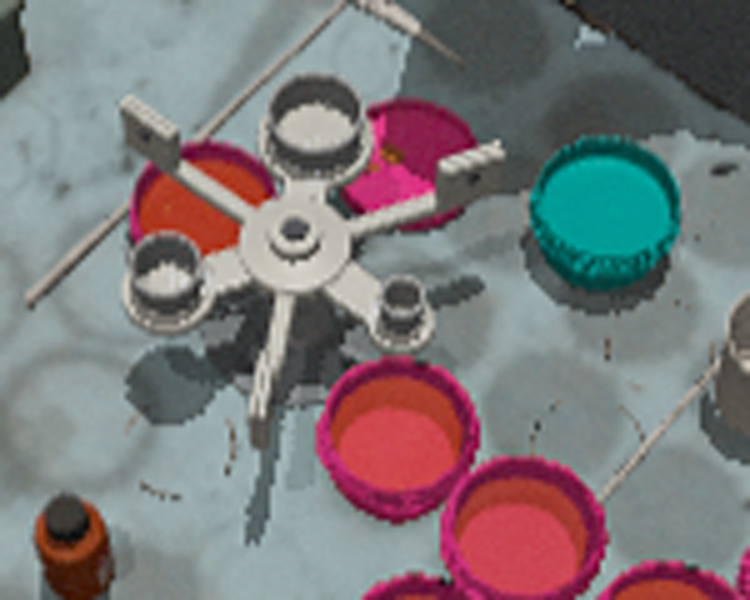

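View pics/wrist0.png

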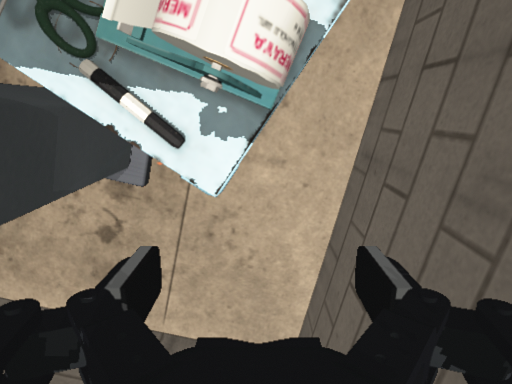

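```bash
cat >> h.py <<'E'
def tri(obs):
    A=np.zeros((3,3));b=np.zeros(3);r=[]
    for p,uv in obs:
        d=ray(p,uv)[0];d/=np.linalg.norm(d);M=np.eye(3)-np.outer(d,d);A+=M;b+=M@np.array(p['eye'])
    X=np.linalg.solve(A,b); return X,[np.round(proj(p,X)[0]-uv,1) for p,uv in obs]
E
python3 - <<'E'
from h import *
t=shot('top');s=shot('scene')
T=lambda x,y:(195+x/4-.4,145+y/4-.4); S=lambda x,y:(180+x/5-.4,125+y/5-.4)
pts=dict(hub=(T(318,247),S(296,230),116),large=(T(343,360),S(316,118),123),med=(T(400,173),S(168,262),123),small=(T(213,214),S(405,294),123),tub=(T(414,308),S(207,200),59),
tab3tip=(T(181,370),S(498,150),130),tab1tip=(T(500,302),S(128,100),130),tab2tip=(T(283,68),S(258,410),130))
ax=None
for k,(a,b,z) in pts.items():
    X,e=tri([(t,a),(s,b)]); A=atz(t,a,z)[0];B=atz(s,b,z)[0]
    if k=='hub': ax=(A+B)/2
    f=lambda P:(np.round(P[:2]),round(float(np.hypot(*(P-ax)[:2]))),round(float(np.degrees(np.arctan2(P[1]-ax[1],P[0]-ax[0]))),1))
    print(k,np.round(X),e,'top',f(A),'scene',f(B))
E
```

```text
hub [ 534. -193.  111.] [array([ 0., -0.]), array([0., 0.])] top (array([ 534., -192.]), 2, -169.8) scene (array([ 537., -192.]), 2, 10.2)
large [ 455. -209.  112.] [array([ 0.2, -0.1]), array([0.2, 0. ])] top (array([ 454., -207.]), 83, -169.4) scene (array([ 463., -206.]), 74, -168.7)
med [ 585. -252.  120.] [array([ 0.3, -0.1]), array([0.3, 0.1])] top (array([ 584., -251.]), 77, -50.1) scene (array([ 587., -252.]), 79, -49.3)
small [ 557. -118.  117.] [array([-0.4,  0.1]), array([-0.3, -0. ])] top (array([ 556., -119.]), 76, 73.9) scene (array([ 560., -116.]), 80, 71.9)
tub [ 499. -266.   52.] [array([ 0.1, -0. ]), array([0.1, 0. ])] top (array([ 498., -265.]), 82, -117.3) scene (array([ 503., -264.]), 80, -114.3)
tab3tip [448. -96. 124.] [array([-0.1,  0. ]), array([-0.1, -0. ])] top (array([448., -97.]), 129, 132.7) scene (array([452., -95.]), 128, 130.9)
tab1tip [ 492. -316.  127.] [array([ 0.1, -0. ]), array([0.1, 0. ])] top (array([ 492., -315.]), 131, -109.5) scene (array([ 494., -315.]), 130, -108.6)
tab2tip [ 661. -169.  127.] [array([-0.3,  0.1]), array([-0.3, -0. ])] top (array([ 660., -169.]), 127, 10.2) scene (array([ 662., -167.]), 129, 11.0)
```

```bash
python3 - <<'E'
from h import *
s=env.get_state();M=cv2.Rodrigues(s['eef_rot'])[0];print(np.round(M,3));
for n in 'yz': 
    v=M[:,'xyz'.index(n)];print(n,np.degrees(np.arctan2(v[1],v[0])))
E
```

```text
[[-0.     0.233 -0.973]
 [-0.    -0.973 -0.233]
 [-1.     0.     0.   ]]
y -76.54725102627904
z -166.54725104482586
```

Emit:
drive_tool(targets=[{"claw":0,"offset":[-50,0,0],"dr":[0,0,0]},{"claw":0,"offset":[-50,-36,-46],"dr":[-4,0,0]},{"claw":0,"offset":[-50,-72,-92],"dr":[-8,0,0]},{"claw":0,"offset":[-50,-108,-138],"dr":[-12,0,0]},{"claw":0,"offset":[-50,-144,-184],"dr":[-16,0,0]},{"claw":0,"offset":[-50,-180,-230],"dr":[-20,0,0]},{"claw":0,"offset":[-50,-216,-276],"dr":[-24,0,0]},{"claw":0,"offset":[-50,-252,-322],"dr":[-27.5,0,0]},{"claw":0,"offset":[-50,-288,-368],"dr":[-27.5,0,0]},{"claw":0,"offset":[-50,-324,-414],"dr":[-27.5,0,0]},{"claw":0,"offset":[-50,-355,-454],"dr":[-27.5,0,0]},{"claw":0,"offset":[-50,-355,-454],"dr":[-27.5,0,0]},{"claw":0,"offset":[-50,-355,-454],"dr":[-27.5,0,0]}])

```text
time_s: 2.78
ee_pos: [486.5, -84.2, 261.1]
eef_rot: [1.805, 0.675, -1.807]
wrist_force: [-0.5, -0.3, -0.5]
finger_gap: -0.001
```

```bash
python3 - <<'E'
from h import *
w=shot('wrist','w1.png');t=shot('top','t1.png')
s=env.get_state();print(s['ee_pos'],np.round(cv2.Rodrigues(s['eef_rot'])[0],3),s['joint_positions'],s['time_s'],s['finger_gap'])
print(proj(w,[[535,-192,116],[461,-107,130],s['ee_pos'],[455,-207,123]]),w['eye'])
E
```

```text
[486.25723765 -84.9860754  261.31097002] [[-0.     0.654 -0.756]
 [-0.    -0.756 -0.654]
 [-1.    -0.     0.   ]] [-3.22465644e-01  1.91331075e-01 -2.43701698e-01  1.13599692e+00
 -3.32995808e-04  2.10603792e+00] 2.875 -0.001605793625048206
[[372.5262145  213.3332973 ]
 [259.54942813 218.06293641]
 [260.8014555  238.56062625]
 [328.71015939 280.18011881]] [535.95593546 -39.67970592 423.39786865]
```

View pics/w1.png

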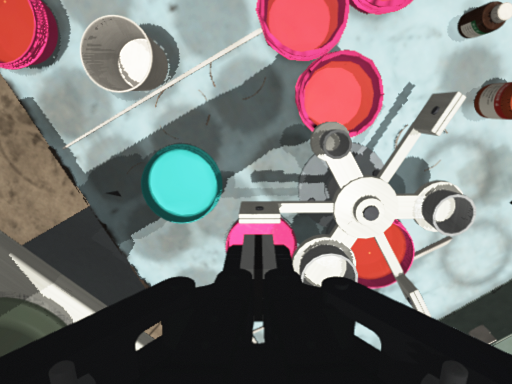

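```bash
python3 - <<'E'
from h import *
w=shot('wrist')
print(proj(w,[[487,-84,97],[487,-84,130]]))
print(atz(w,[(260,207),(242,207),(280,207)],130), atz(w,[(370,208)],116), atz(w,[(325,262)],123),atz(w,[(385,253)],59))
a=cv2.imread('pics/w1.png')[180:240,220:300]; cv2.imwrite('pics/w1c.png',cv2.resize(a,None,fx=8,fy=8,interpolation=cv2.INTER_CUBIC))
E
```

```text
[[258.67672263 174.68668988]
 [258.77335858 181.70127994]]
[[ 469.30591768 -100.87215931  130.        ]
 [ 458.19298036  -88.03421901  130.        ]
 [ 481.65366895 -115.13986215  130.        ]] [[ 536.7991723  -187.02528843  116.        ]] [[ 466.83983932 -190.49887164  123.        ]] [[ 508.98241448 -269.98711589   59.        ]]
```

View pics/w1c.png

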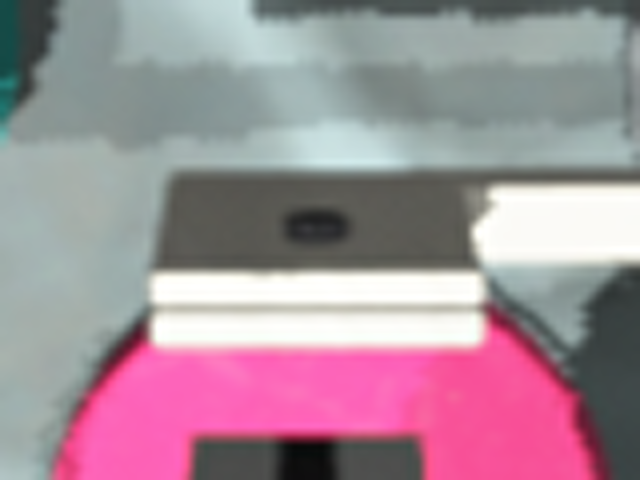

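Emit:
drive_tool(targets=[{"claw":0,"offset":[50,0,0],"dr":[0,0,0]},{"claw":0,"offset":[100,0,0],"dr":[0,0,0]},{"claw":0,"offset":[140,0,0],"dr":[0,0,0]},{"claw":0,"offset":[163,0,0],"dr":[0,0,0]},{"claw":0,"offset":[163,0,0],"dr":[0,0,0]}])

```text
time_s: 3.55
ee_pos: [484.9, -84.6, 97.0]
eef_rot: [1.805, 0.675, -1.811]
wrist_force: [0.5, 0.0, -0.3]
finger_gap: -0.005
```

```bash
python3 - <<'E'
from h import *
w=shot('wrist','w2.png')
s=env.get_state();print(s['ee_pos'],s['wrist_force'],s['time_s'])
# plan rows: base commanded pose: yaw z push dir
P0=np.array([487,-84.]);ax=np.array([535,-192.]);yaw0=-49.0
y0=np.radians(yaw0);ey=np.array([np.cos(y0),np.sin(y0)]);ez=np.array([np.sin(y0),-np.cos(y0)])
for th,t in [(131,26),(131,18),(134,16),(138,16),(142,16),(146,16),(150,16),(154,16),(158,16),(162,16),(166,16),(170,16),(172,16),(174,16)]:
    a=np.radians(th);u=np.array([np.cos(a),np.sin(a)]);cw=np.array([np.sin(a),-np.cos(a)])
    d=ax+114*u+t*cw-P0
    print(th,t,np.round([d@ey,d@ez]),-(th-180-yaw0))
E
```

```text
[486.19123902 -84.77008246  98.26084496] [-0.45787155 -0.5019901  -0.0579344 ] 3.6
131 26 [-1.  9.] -0.0
131 18 [-1. 17.] -0.0
134 16 [-2. 25.] -3.0
138 16 [-2. 33.] -7.0
142 16 [-2. 41.] -11.0
146 16 [-1. 49.] -15.0
150 16 [ 0. 57.] -19.0
154 16 [ 2. 64.] -23.0
158 16 [ 4. 72.] -27.0
162 16 [ 7. 80.] -31.0
166 16 [10. 87.] -35.0
170 16 [14. 94.] -39.0
172 16 [16. 97.] -41.0
174 16 [ 19. 101.] -43.0
```

View pics/w2.png

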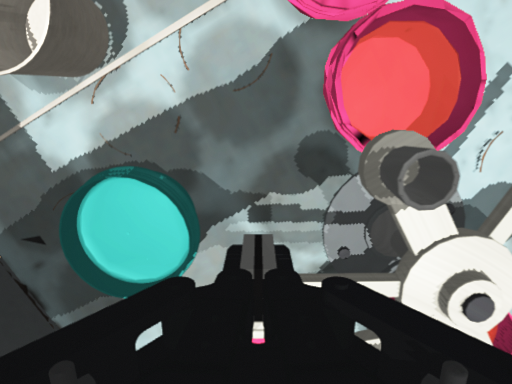

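Emit:
drive_tool(targets=[{"claw":0,"offset":[0,-1,9],"dr":[0,0,0]},{"claw":0,"offset":[0,-1,17],"dr":[0,0,0]},{"claw":0,"offset":[0,-2,25],"dr":[-3,0,0]},{"claw":0,"offset":[0,-2,33],"dr":[-7,0,0]},{"claw":0,"offset":[0,-2,41],"dr":[-11,0,0]},{"claw":0,"offset":[0,-1,49],"dr":[-15,0,0]},{"claw":0,"offset":[0,0,57],"dr":[-19,0,0]},{"claw":0,"offset":[0,2,64],"dr":[-23,0,0]},{"claw":0,"offset":[0,4,72],"dr":[-27,0,0]},{"claw":0,"offset":[0,7,80],"dr":[-31,0,0]},{"claw":0,"offset":[0,10,87],"dr":[-35,0,0]},{"claw":0,"offset":[0,14,94],"dr":[-39,0,0]},{"claw":0,"offset":[0,14,94],"dr":[-39,0,0]},{"claw":0,"offset":[0,14,94],"dr":[-39,0,0]}])

```text
time_s: 5.35
ee_pos: [425.0, -156.4, 98.6]
eef_rot: [1.338, 1.12, -1.338]
wrist_force: [-0.4, -0.1, 0.0]
finger_gap: -0.0
```

```bash
python3 - <<'E'
from h import *
w=shot('wrist','w3.png');t=shot('top','t3.png');s=shot('scene','s3.png')
print(env.get_state()['wrist_force'],env.get_state()['ee_pos'])
for n,c,o,f in (('t3',(145,290,195,345),'a',4),('s3',(125,245,180,330),'a',5)):
    a=cv2.imread(f'pics/{n}.png')[c[0]:c[1],c[2]:c[3]];a=cv2.resize(a,None,fx=f,fy=f,interpolation=cv2.INTER_CUBIC);cv2.imwrite(f'pics/{n}c.png',a)
E
```

```text
[ 0.10420161 -0.31554961 -0.03680603] [ 425.02829527 -156.13781563   98.37104104]
```

View pics/t3c.png

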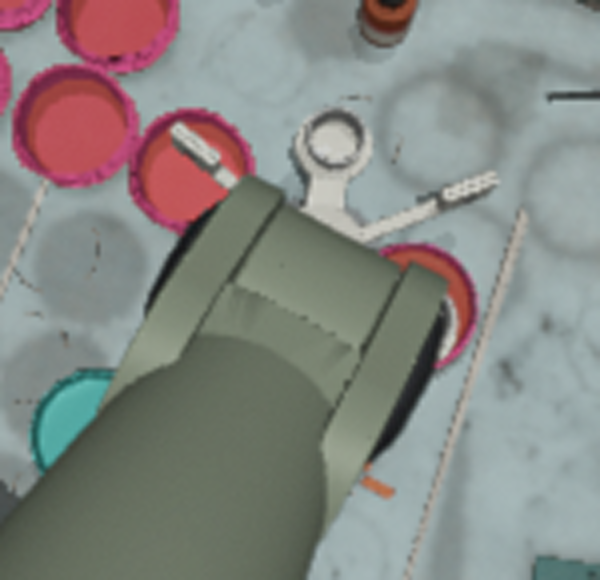

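View pics/s3c.png

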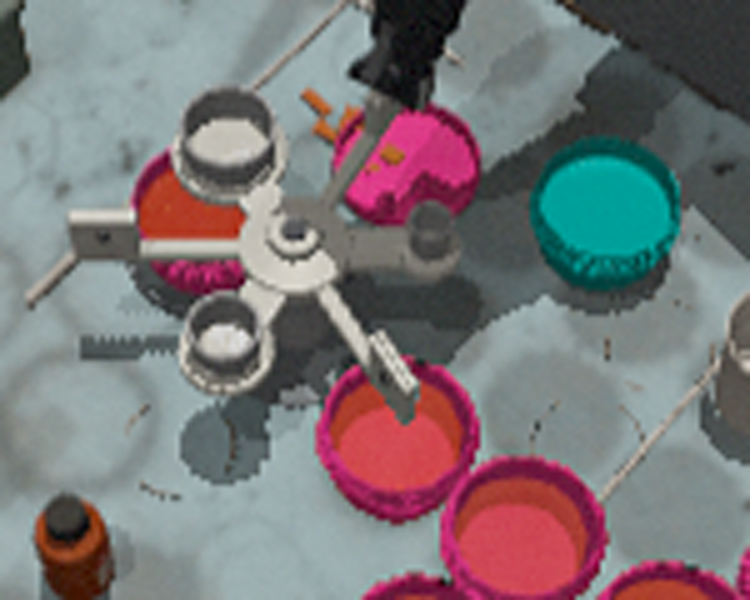

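View pics/w3.png

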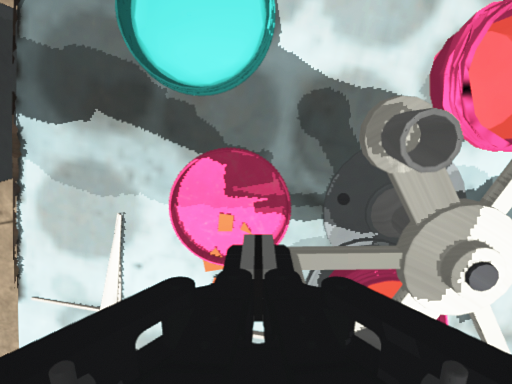

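```bash
python3 - <<'E'
from h import *
t=shot('top');s=shot('scene')
T=lambda x,y:(195+x/4-.4,145+y/4-.4); S=lambda x,y:(180+x/5-.4,125+y/5-.4)
axT=np.array([534,-192]);axS=np.array([537,-192])
def f(P,ax,o): return np.round(P[:2]),round(float(np.hypot(*(P[:2]-ax)))),round(float(np.degrees(np.arctan2(P[1]-ax[1],P[0]-ax[0]))-o)%360,1)
for k,a,o,z in [('med',T(336,141),120,123),('tab1',T(495,181),60,130),('tab2',T(177,135),180,130)]: print(k,f(atz(t,a,z)[0],axT,o))
for k,a,o,z in [('large',S(229,131),0,123),('med',S(228,328),120,123),('small',S(433,222),240,123),('hub',S(294,230),0,116),('tab1',S(70,214),60,130)]: print(k,f(atz(s,a,z)[0],axS,o))
E
```

```text
med (array([ 608., -206.]), 75, 229.2)
tab1 (array([ 576., -316.]), 131, 228.9)
tab2 (array([612., -94.]), 125, 231.5)
large (array([ 490., -252.]), 76, 231.7)
med (array([ 616., -203.]), 80, 231.8)
small (array([ 509., -117.]), 81, 230.7)
hub (array([ 538., -193.]), 1, 312.9)
tab1 (array([ 580., -316.]), 131, 229.2)
```

Emit:
drive_tool(targets=[{"claw":0,"offset":[0,-0.8,8],"dr":[-4,0,0]},{"claw":0,"offset":[0,-1,16],"dr":[-8,0,0]},{"claw":0,"offset":[0,-1,22],"dr":[-11,0,0]},{"claw":0,"offset":[0,-0.6,27],"dr":[-13.5,0,0]},{"claw":0,"offset":[0,-0.6,27],"dr":[-13.5,0,0]},{"claw":0,"offset":[0,-0.6,27],"dr":[-13.5,0,0]},{"claw":0,"offset":[0,-4,12],"dr":[-13.5,0,0]},{"claw":0,"offset":[0,-6,4],"dr":[-13.5,0,0]},{"claw":0,"offset":[-50,-6,4],"dr":[-13.5,0,0]},{"claw":0,"offset":[-110,-6,4],"dr":[-13.5,0,0]},{"claw":0,"offset":[-150,-46,-26],"dr":[-13.5,0,0]},{"claw":0,"offset":[-150,-86,-66],"dr":[-13.5,0,0]},{"claw":0,"offset":[-150,-126,-106],"dr":[-13.5,0,0]},{"claw":0,"offset":[-150,-126,-150],"dr":[-13.5,0,0]},{"claw":0,"offset":[-150,-126,-150],"dr":[-13.5,0,0]}])

```text
time_s: 7.48
ee_pos: [326.6, 16.1, 248.5]
eef_rot: [1.16, 1.239, -1.159]
wrist_force: [-0.6, -0.5, -0.1]
finger_gap: 0.0
```

```bash
python3 - <<'E'
from h import *
t=shot('top','t4.png');s=shot('scene','s4.png');w=shot('wrist','w4.png')
print(env.get_state()['wrist_force'],env.get_state()['ee_pos'])
for n,c,o,f in (('t4',(145,290,195,345),'a',4),('s4',(125,245,180,330),'a',5)):
    a=cv2.imread(f'pics/{n}.png')[c[0]:c[1],c[2]:c[3]];a=cv2.resize(a,None,fx=f,fy=f,interpolation=cv2.INTER_CUBIC);cv2.imwrite(f'pics/{n}c.png',a)
E
```

```text
[-0.58073265  0.16654522  0.55727897] [327.11619254  13.34948269 248.23242613]
```

View pics/t4c.png

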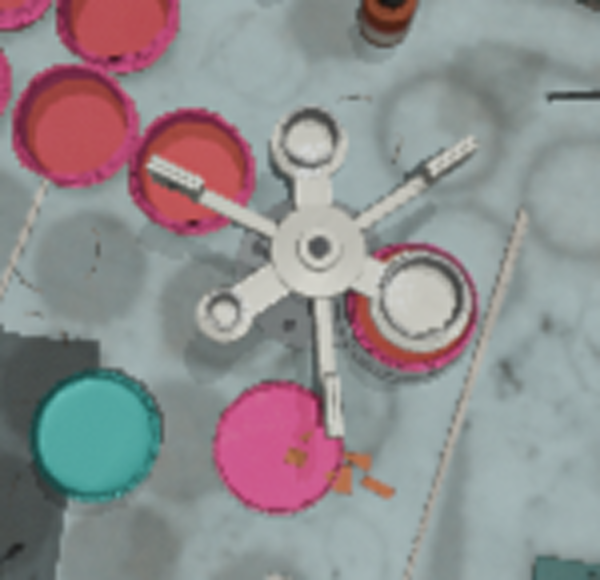

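View pics/s4c.png

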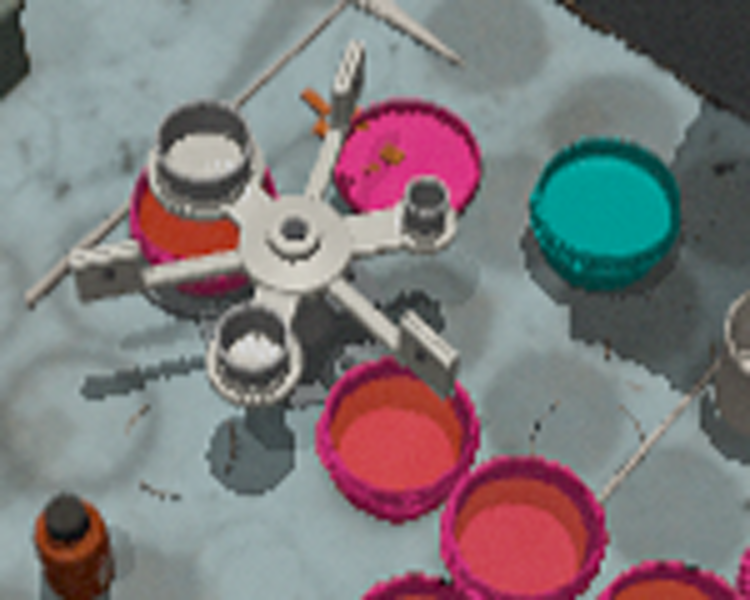

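View pics/w4.png

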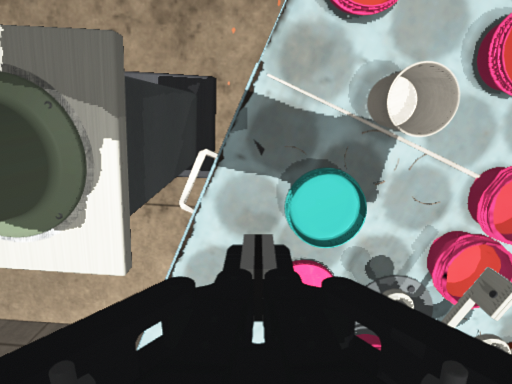

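```bash
python3 - <<'E'
from h import *
t=shot('top');s=shot('scene')
T=lambda x,y:(195+x/4-.4,145+y/4-.4); S=lambda x,y:(180+x/5-.4,125+y/5-.4)
axT=np.array([534,-192]);axS=np.array([537,-192])
def f(P,ax,o): return np.round(P[:2]),round(float(np.hypot(*(P[:2]-ax)))),round(float(np.degrees(np.arctan2(P[1]-ax[1],P[0]-ax[0]))-o)%360,1)
for k,a,o,z in [('hub',T(318,247),0,116),('large',T(422,298),0,123),('med',T(308,138),120,123),('small',T(221,312),240,123),('tab1',T(475,147),60,130),('tab2',T(150,162),180,130),('tab3',T(334,434),300,130)]: print(k,f(atz(t,a,z)[0],axT,o))
for k,a,o,z in [('large',S(205,142),0,123),('med',S(254,340),120,123),('small',S(427,200),240,123)]: print(k,f(atz(s,a,z)[0],axS,o))
al=np.linspace(0,2*np.pi,120)
for p,n,ax,off,f_,(y0,y1,x0,x1) in ((t,'t4c',axT,0,4,(145,290,195,345)),(s,'s4c',axS,0,5,(125,245,180,330))):
    im=cv2.imread(f'pics/{n}.png')
    for r,z,c,ang in ((48,59,(0,0,0),244),(54,8,(255,0,0),244),(36,95,(0,255,0),244),(30,123,(0,255,255),244)):
        cc=ax+80*np.array([np.cos(np.radians(ang)),np.sin(np.radians(ang))])
        q=proj(p,np.c_[cc[0]+r*np.cos(al),cc[1]+r*np.sin(al),0*al+z]);q=((q-[x0,y0])*f_+f_/2-.5).round().astype(int)
        cv2.polylines(im,[q.reshape(-1,1,2)],True,c,1)
    cv2.imwrite(f'pics/{n}_o.png',im)
E
```

```text
hub (array([ 534., -192.]), 0, 203.4)
large (array([ 496., -263.]), 80, 241.7)
med (array([ 610., -186.]), 77, 244.1)
small (array([ 488., -124.]), 82, 244.3)
tab1 (array([ 601., -303.]), 130, 241.1)
tab2 (array([592., -75.]), 130, 243.4)
tab3 (array([ 404., -199.]), 130, 243.2)
large (array([ 502., -263.]), 79, 243.6)
med (array([ 618., -187.]), 81, 243.7)
small (array([ 495., -125.]), 79, 241.8)
```

View pics/t4c_o.png

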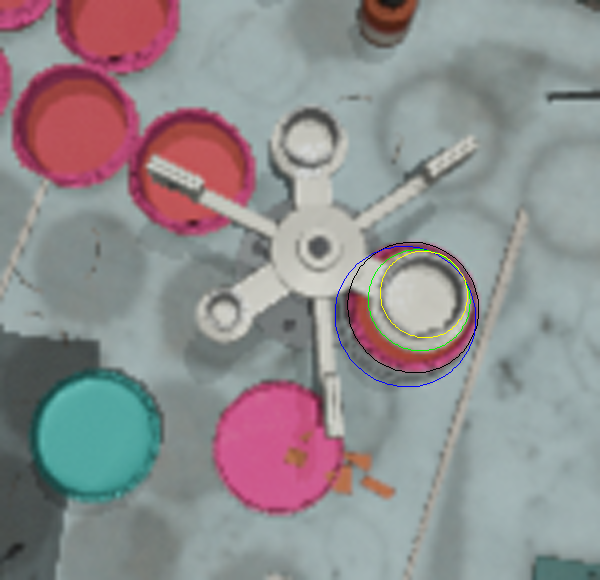

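View pics/s4c_o.png

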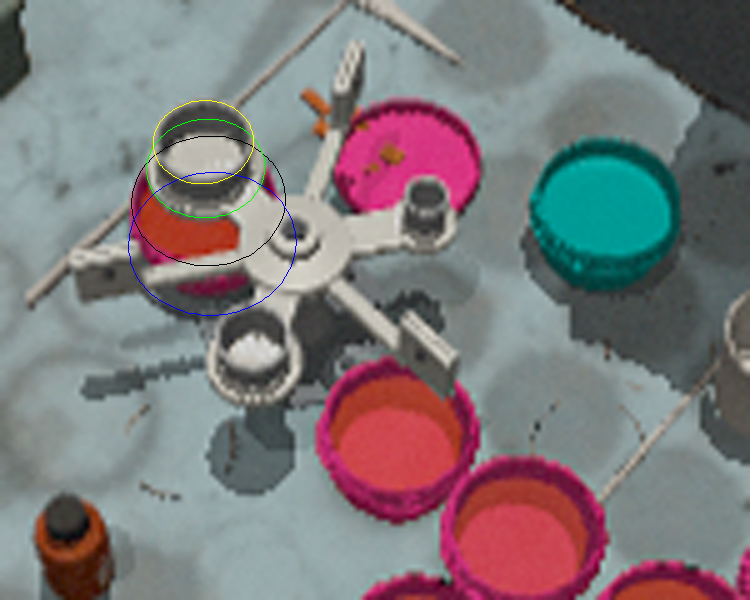

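```bash
python3 -c "
from rig import env
print(env.finish_job())"
```

```text
the job is handed in; nothing more can be done
None
```

I turned the turret about 53° counter-clockwise so the large cup now stands over the pink tub in the nest. I did it by pushing only on the clockwise side of tab 3, with the fingers shut. The arm then backed off, lifted clear, and I handed the job in at about 7.5 s.

**Cup over nest:** the last top and scene pictures put the turret arms at 241–244°, mostly 243–244°. The nest direction measured about 244°. That puts the large cup roughly 2 mm from the nest's middle, against the 12 mm limit. The model outlines of the cup, its carrier and the tub's rim lay on the pictures to within a few mm.

**Tub and bystanders:** in the last pictures the tub, the lid, the dye bottle and the turquoise tub look to be where they were at the start. I did not measure them or the other bystanders separately.

**Contact:** wrist force read under 1 N at the end of each move I checked, and nothing was touching the robot at the end.

**Disagreements:**
- The two fixed cameras differ by about 3 mm on the hub position, so I measured each view's angles from its own hub position.
- The large cup read 241.7° from the top view and 243.6° from the scene view. Either value is well inside the limit.

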